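Weigh a covered sample pail

ROBOT

A 7-joint arm with a two-finger parallel gripper is mounted at the origin on the work surface. World frame = base frame: x ahead of the robot, y to its left, z up, the work surface at z = 0. Lengths are in m, angles in rad, forces in N, time in s.
With the tool pointing down it reaches from about 0.425 to 0.95 m from the base axis. Payload 4.7 kg.
Tool frame: the origin (TCP) lies midway between the tips of the shut fingers; the grasp point (between the pads) lies r.grip_depth behind it (r.grip_depth is the distance from the TCP to the grasp point, in m); y points along the fingers, x is the direction in which the jaws open and shut, and the axes are right-handed (so a half turn about y gives the same grasp; the last joint's range is limited). The gripper opens to 87 mm and grips with 3 to 60 N. Pads are 19 mm wide; open, the fingers measure 117 mm over their backs; the gripper's body (75 mm by 190 mm) begins 51 mm behind the grasp point.
Start: joints at [1.153, 0.469, -0.049, 1.532, 0.024, 1.141, -0.082], TCP at [0.256, -0.625, 0.223] pointing down, gripper open.
Joint ranges: [-2.59, 2.59], [-0.33, 1.99], [-1.39, 1.29], [0.1, 2.45], [-1.04, 4.18], [0.21, 1.99], [-2.66, 2.66]. Speed limits (rad/s): [2.57, 2.57, 3.14, 3.14, 3.14, 3.14, 3.14].

INTERFACE

Orientations are given as a 3x3 rotation matrix whose columns are the frame's x, y, z axes.
In Python, from workcell import status, cams, r, spotter gives the robot as it stands.
- The arm moves only by the tool servo_tool, never from a script. Its argument "steps" is a list that holds one entry, the list of rows, each a list of 5 numbers: the gripper's target within -1 to 1 (fully open at 1, half-way at 0, shut at -1), then the shift along the tool's x, y, z in m, then the turn about the tool's y in rad. A call has 1 to 12 rows; each row shifts and turns the commanded pose from where the row before left it, along the tool's axes as they then stand; what a row does not reach is not made up. A row lasts 1/10 s, in which the tool goes at most 50 mm and 8.59 degrees, less where a joint would pass 70% of its speed; a pose out of reach is approached as far as the arm can. A call is refused whole if a number of a shift passes 0.05 or a number of a turn 0.15, either way. A call with a gripper value outside its range is refused whole. The fingers move at their own pace and stop on an object; "squeeze" is the grip in N (left out, the last holds). Time passes only in rows, so rows that do not move let the fingers close. It gives the time, the measured TCP pose, the force and the opening at its end, in the units of the state.
- status.read_state(): the state, without advancing time (a new reading comes with each control period).
- cams.get_image(name): name is "scene" or "side" or "wrist"; returns a dict with "image" (384x512x3 uint8, red, green, blue), "fx", "fy", "cx", "cy" (pixels), "cam_to_world" (4x4, takes a point from camera to world coordinates). Camera axes: x right, y up, looking along -z (the intrinsics and any distortion apply to the point x, -y, -z); pixel columns grow to the right and rows downward; lengths in m; the calibration is good to about 2 mm. The wrist camera is an equidistant fisheye: a pixel r from the principal point sees the ray r / f radians off the axis. A picture is of the moment at which its call begins. There is no depth.
- r.hand_in(): hands the job in, once; it reports no verdict.
Trained networks look in a picture, given as the dict that the camera call returned (one of the last four; its "shot" number tells which), for a name from the list of things; names that differ only in an ending like _2 or _b are one class to them, and where a whole thing is asked for, a point or a joint stands for the part that bears it (a point fixed in the world has none). Each returns a list of dicts, best first, with "score" (0 to 1); they miss things now and then, are a little off and sometimes report something else, mostly with a low value. They report only what shows in the picture. A call takes as long as a camera call. They do not tell look-alikes from the thing itself.
- spotter.look_for(picture, thing): "rect" ([left, top, width, height] in pixels, round what is visible of it).
- spotter.silhouettes(picture, thing): "pixels" (384x512 bool, what is visible of it) and "rect" ([left, top, width, height] in pixels, round what is visible of it).
- spotter.place_of(picture, thing): "uv" ([column, row] in pixels: a listed point, or the origin of a listed thing).
The state is a dict: "time_s": time; "joints": joint angles; "joint_velocities": joint speeds; "joint_efforts": joint torques, N m; "position": TCP position; "orientation": TCP orientation; "contact_force": force on the tool from outside, world axes, zero at the start; "ft_torque": the same for the moment, N m; "gripper_width": finger opening in m.
Only numpy, scipy, OpenCV 4.12 (cv2) and the standard library are available. Lean on these libraries where they do the work, as an engineer would, in place of code of your own. Each camera call takes 0.05 s, during which the arm holds its last target.

TASK

Lift the small steel sample pail by its bail handle, keep it upright, and lower it onto the middle of the balance's square pan, letting go of the bail only once the pail is standing there. Fold the bail down to either side, then set the loose lid on the pail so that it sits level and fully seated on the rim. Leave the balance with the covered pail on it, and do not disturb the bottle, the folded card or the steel tray.

Things in the scene. Friction and masses are not known exactly. Their poses are not given: they have to be found in the camera images.
- pan (a point): centre of the top of the balance's square steel pan, 170 x 170 mm, rigid, 55 mm above the bench. The balance is a fixed grey box, 225 x 190 mm. z up; a dark panel with display and buttons lies on the pan's -x side.
- pail_base (a point): centre of the underside of the steel pail: open, round, 120 mm outside diameter at the foot, 128 mm at the rim, 85 mm high, 3 mm wall, 0.4 to 0.65 kg with three small jars fixed in it (tops 22 mm below the rim). z up along the pail's axis, y parallel to the bail's hinge. At the start the bail is folded to the pail's -x side.
- pail_rim (a point): centre of the pail's open mouth, level with the top of the rim, 85 mm above the underside. Same axes as pail_base. The mouth is 122 mm wide inside.
- bail: the pail's bail: U of 6 mm wire, 152 mm between its legs, hinged freely on the pail. Origin: on the hinge axis, 70 mm above the pail's underside, on its centre line. y: hinge axis (the pail's y). z: from hinge to handgrip. Let go, it falls to a stop 55 degrees from upright on either side (grip 94 mm out, 136 mm above the underside). Upright it blocks the mouth; folded it leaves it free.
- bail_grip (a point): middle of the bail's blue cylindrical handgrip, 12 mm diameter, 80 mm long along the bail's y axis, 115 mm from the hinge axis, so 185 mm above the pail's underside when the bail is upright. Lifted by it, the pail hangs level from the hinge (lightly damped) and swings if moved abruptly.
- lid_knob (a point): middle of the black round knob of the loose steel lid: knob 28 mm diameter, 18 mm high, on a 14 mm stem, its middle 39 mm above the lid's lowest face (39 mm above the bench at the start) and 31 mm above the underside of the lid's disc. z up along the lid's axis. Lid 0.15 kg.
- lid_under (a point): centre of the underside of the lid's round disc (136 mm diameter, 4 mm thick), the face that must lie on the pail's rim. Below it a locating plug, 114 mm diameter and 8 mm deep, drops into the mouth. Lies 31 mm below lid_knob; z up.
- bottle_mid (a point): middle of a bystander: upright amber bottle, 64 mm diameter, 150 mm tall, centre 75 mm above the bench.
- card_mid (a point): middle of a bystander: blank blue folded tent card, 100 mm long (y), about 80 mm deep, 75 mm tall, centre 35 mm above the bench.
- tray_mid (a point): middle of a bystander: small steel tray with white packets, 120 x 160 x 40 mm, centre 20 mm above the bench.
Not all that is in view belongs to the job. What is shaped like the part that bears lid_knob but green is not meant. Of the things that look like the part that bears pail_base, the smaller one is meant.

How it is judged:
By the outcome, as a careful person would: the job done as asked, in the order asked, and still so for the second after the job is handed in, with the robot touching nothing.
It also fails if it takes over 72 s, if anything falls off the work surface, if the arm or the gripper's body presses on something with over 40 N, if the wrist force passes 120 N, or if a joint passes its speed limit or range.

## Working session

There is one attempt and no reset: what is moved stays moved. The work goes in short steps, Python scripts to look and compute and a tool call to move; the robot and the scene stay as the last step left them, time stands still between calls to the robot, and variables do not carry over. Pictures are saved under pics/ and viewed, and the job is handed in when it is done.

Besides the shell and the picture viewer there is one more tool, called after "Call:" as a command line: name --argument value ..., lists and objects as JSON in quotes. servo_tool: Moves the arm, as the interface text tells. Its arguments: {"type":"object","properties":{"steps":{"type":"array","items":{"type":"array","items":{"type":"array","items":{"type":"number"}}}},"squeeze":{"type":"number"}},"required":["steps"]}

```bash
ls; mkdir -p pics
cat > h.py <<'E'
import numpy as np, cv2
from workcell import status, cams, r, spotter
def save(p,name,crop=None,scale=1):
    im=p["image"][:,:,::-1]
    if crop: a,b,c,d=crop; im=im[b:b+d,a:a+c]
    if scale!=1: im=cv2.resize(im,None,fx=scale,fy=scale,interpolation=cv2.INTER_CUBIC)
    cv2.imwrite("pics/"+name,im)
def ray(p,uv,fish=False):
    x=(uv[0]-p["cx"])/p["fx"]; y=(uv[1]-p["cy"])/p["fy"]
    if fish:
        t=np.hypot(x,y); s=np.sin(t)/t if t>1e-9 else 1; d=np.array([x*s,-y*s,-np.cos(t)])
    else: d=np.array([x,-y,-1.])
    T=np.array(p["cam_to_world"]); d=T[:3,:3]@d
    return T[:3,3],d/np.linalg.norm(d)
def atz(p,uv,z,fish=False):
    o,d=ray(p,uv,fish); return o+d*(z-o[2])/d[2]
def proj(p,X,fish=False):
    T=np.array(p["cam_to_world"]); c=T[:3,:3].T@(np.array(X)-T[:3,3])
    x,y,z=c[0],-c[1],-c[2]
    if fish:
        rr=np.hypot(x,y); t=np.arctan2(rr,z); k=t/rr if rr>1e-9 else 1/z
        return [p["cx"]+p["fx"]*x*k,p["cy"]+p["fy"]*y*k]
    return [p["cx"]+p["fx"]*x/z,p["cy"]+p["fy"]*y/z]
def tri(*rs):
    A=np.zeros((3,3));b=np.zeros(3)
    for o,d in rs:
        M=np.eye(3)-np.outer(d,d);A+=M;b+=M@o
    X=np.linalg.solve(A,b)
    return X,[np.linalg.norm((np.eye(3)-np.outer(d,d))@(X-o)) for o,d in rs]
E
python3 - <<'E'
from h import *
np.set_printoptions(precision=3,suppress=True)
s=status.read_state(); print(s, r.grip_depth)
for n in ["scene","side","wrist"]:
    p=cams.get_image(n); save(p,n+"0.png",scale=1.5); print(n,p["fx"],p["fy"],p["cx"],p["cy"],[k for k in p]); print(np.array(p["cam_to_world"]))
    for t in ["pan","pail_base","pail_rim","bail_grip","lid_knob","bottle_mid","card_mid","tray_mid"]:
        print(t,[(np.round(d["uv"],1).tolist(),round(d["score"],2)) for d in spotter.place_of(p,t)][:4])
E
```

```text
pics
{'time_s': 0.0, 'joints': array([ 1.153,  0.469, -0.049,  1.534,  0.024,  1.141, -0.082]), 'joint_velocities': array([ 0.   ,  0.002,  0.001,  0.   , -0.001,  0.001, -0.002]), 'joint_efforts': array([ -0.001, -50.798,  -0.081, -23.616,  -0.062,   0.038,   0.   ]), 'position': array([ 0.256, -0.624,  0.221]), 'orientation': array([[ 0.379, -0.001,  0.925],
       [-0.925,  0.002,  0.379],
       [-0.002, -1.   , -0.   ]]), 'contact_force': array([-0.223, -0.614, -0.868]), 'ft_torque': array([-0.011, -0.025, -0.027]), 'gripper_width': 0.08697275933809155} 0.0187
scene 411.3676044220201 411.3676044220201 247.98409524067887 193.14774224685917 ['image', 'fx', 'fy', 'cx', 'cy', 'cam_to_world', 'shot']
[[-0.704 -0.526  0.477  1.227]
 [ 0.71  -0.538  0.455  0.558]
 [ 0.017  0.658  0.753  1.106]
 [ 0.     0.     0.     1.   ]]
pan [([274.0, 209.2], 0.75)]
pail_base [([228.6, 163.2], 0.93), ([172.1, 151.9], 0.76)]
pail_rim [([229.8, 149.2], 0.96), ([171.0, 128.2], 0.85)]
bail_grip [([237.1, 121.0], 0.56), ([163.4, 100.0], 0.53)]
lid_knob [([345.5, 315.7], 0.92), ([336.2, 243.4], 0.6)]
bot
[... 387 characters left out ...]
97)]
pail_base [([353.4, 166.5], 0.96), ([334.7, 206.2], 0.81)]
pail_rim [([355.7, 142.8], 0.84), ([338.0, 191.1], 0.59)]
bail_grip [([361.9, 108.4], 0.88), ([373.9, 186.3], 0.54)]
lid_knob [([211.3, 285.9], 0.87), ([128.3, 284.3], 0.68)]
bottle_mid [([269.1, 159.6], 0.96)]
card_mid [([174.9, 227.3], 0.93)]
tray_mid [([224.2, 195.3], 0.92)]
wrist 297.3186396354542 297.3186396354542 259.32127548444987 192.51846147060115 ['image', 'fx', 'fy', 'cx', 'cy', 'cam_to_world', 'shot']
[[ 0.378  0.89   0.254  0.325]
 [-0.926  0.364  0.104 -0.596]
 [ 0.    -0.275  0.961  0.385]
 [ 0.     0.     0.     1.   ]]
pan []
pail_base []
pail_rim []
bail_grip []
lid_knob []
bottle_mid []
card_mid []
tray_mid []
```

View pics/scene0.png

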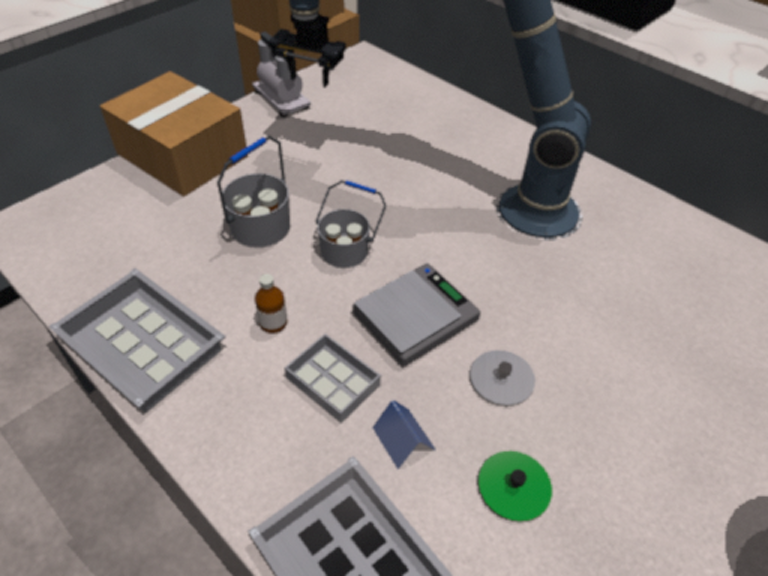

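View pics/side0.png

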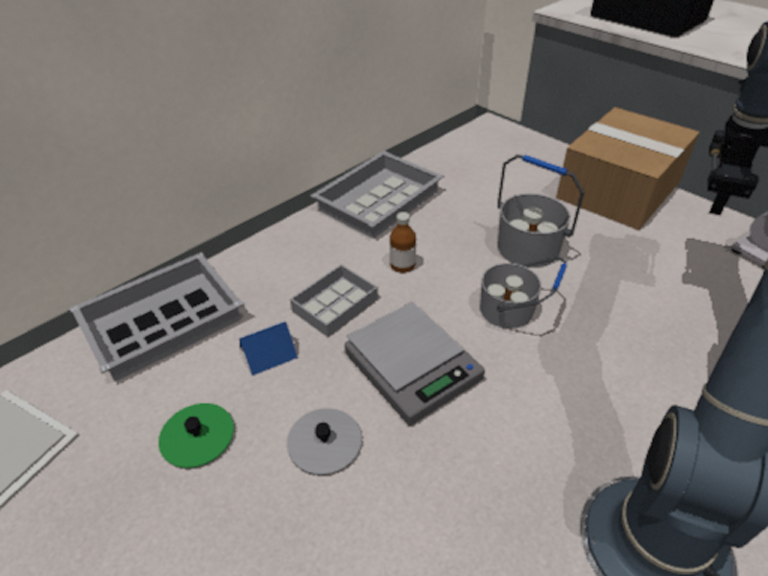

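View pics/wrist0.png

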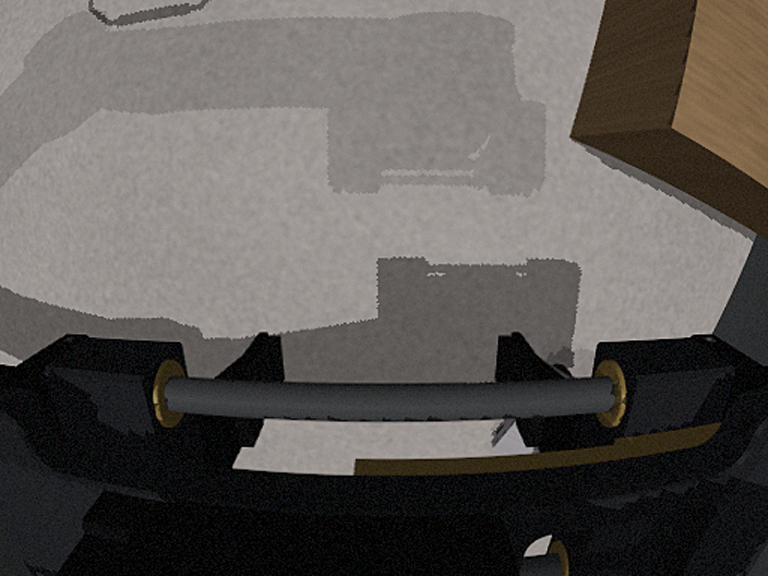

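The small pail shows at scene (229,160) and side (340,197), and the bigger look-alike at scene (171,145) and side (355,150). The steel lid is at scene (336,248) and side (215,287), and the green look-alike at scene (345,320). I'll triangulate the chosen ones next.

```bash
cat > m.py <<'E'
from h import *
np.set_printoptions(precision=4,suppress=True)
def meas(S,D,names):
    for t in names:
        a=spotter.place_of(S,t);b=spotter.place_of(D,t)
        for i in a:
            for j in b:
                X,e=tri(ray(S,i["uv"]),ray(D,j["uv"]))
                if max(e)<0.012: print(t,X,np.round(e,4),np.round(i["uv"],1),np.round(j["uv"],1),round(i["score"],2),round(j["score"],2))
E
python3 - <<'E'
from m import *
S=cams.get_image("scene");D=cams.get_image("side")
meas(S,D,["pan","pail_base","pail_rim","bail","bail_grip","lid_knob","lid_under","bottle_mid","card_mid","tray_mid"])
save(S,"c1.png",(190,100,90,80),6); save(D,"c2.png",(310,160,80,65),8)
print(status.read_state()["time_s"])
E
```

```text
pan [0.5438 0.0173 0.0493] [0.0029 0.0029] [272.3 207.3] [268.9 228.8] 0.64 0.61
pail_base [ 0.577  -0.4827 -0.0194] [0.0035 0.0035] [171.8 151.5] [352.4 168.3] 0.66 0.88
pail_base [ 0.477  -0.248   0.0029] [0.0027 0.0027] [231.  165.3] [337.1 207.9] 0.59 0.87
pail_rim [ 0.4834 -0.248   0.0842] [0.0045 0.0045] [229.2 149.8] [338.4 189.7] 0.85 0.96
pail_rim [ 0.5748 -0.4605  0.1038] [0.0013 0.0013] [172.5 131. ] [355.4 143.9] 0.72 0.56
bail_grip [ 0.4004 -0.2877  0.1349] [0.0008 0.0008] [238.4 124.4] [371.1 183.4] 0.54 0.74
bail_grip [ 0.5856 -0.4774  0.2279] [0.002 0.002] [162.8 102.9] [361.6 110.8] 0.54 0.53
lid_knob [0.5112 0.2576 0.0531] [0.002 0.002] [336.8 243.6] [214.2 282.8] 0.91 0.68
lid_knob [0.6813 0.4215 0.0273] [0.0005 0.0005] [345.7 319.9] [128.6 286.7] 0.63 0.6
lid_under [0.6872 0.4239 0.0206] [0.0005 0.0005] [344.4 322.7] [127.  287.5] 0.64 0.59
lid_under [0.5045 0.2505 0.0141] [0.0008 0.0008] [333.8 247.7] [218.7 291.2] 0.58 0.88
bottle_mid [ 0.7612 -0.2048  0.0619] [0.0034 0.0034] [177.2 201.7] [267.9 162.8] 0.68 0.97
card_mid [0.7622 0.2084 0.0402] [0.0076 0.0076] [267.5 284.4] [173.  228.3] 0.93 0.72
tray_mid [0.77   0.012  0.0232] [0.0034 0.0034] [220.3 249.4] [221.2 198.9] 0.96 0.67
2.45
```

View pics/c1.png

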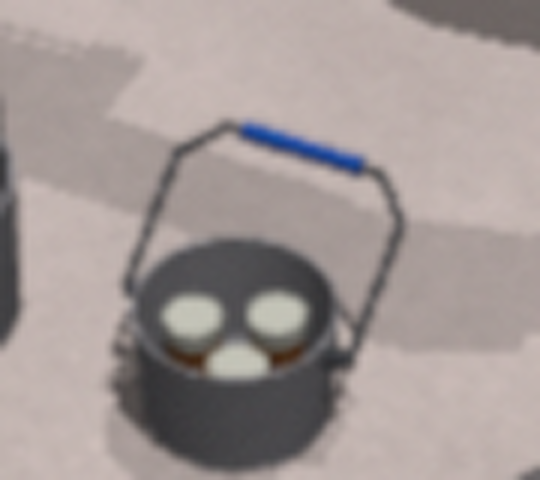

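View pics/c2.png

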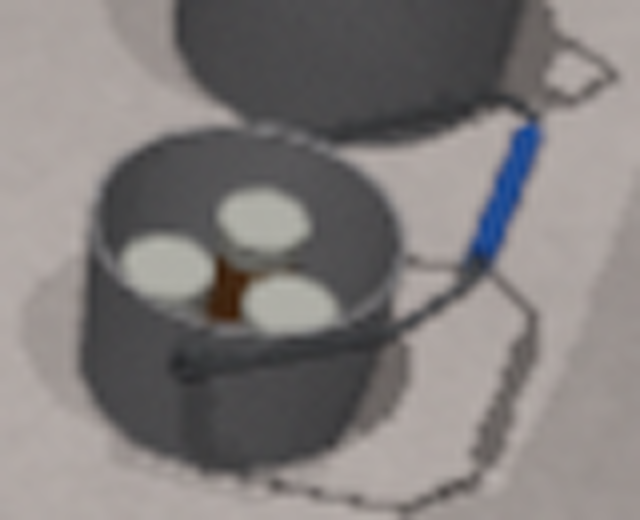

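Run:
```python
from m import *
import pickle
S=cams.get_image("scene");D=cams.get_image("side")
pickle.dump((S,D),open("sd.pkl","wb"))
rs=[];ends=[]
for p,box in((S,(215,110,45,30)),(D,(360,165,30,40))):
    a,b,c,d=box; im=p["image"][b:b+d,a:a+c].astype(int)
    m=(im[:,:,2]-im[:,:,0]>40); v,u=np.nonzero(m); w=(im[:,:,2]-im[:,:,0])[m]
    P=np.c_[u+a,v+b].astype(float); c0=P.mean(0); U,s,V=np.linalg.svd(P-c0); t=(P-c0)@V[0]
    e=[c0+V[0]*t.min(),c0+V[0]*t.max()]
    print(len(P),c0,e); rs.append(ray(p,c0)); ends.append(e)
print(tri(*rs))
for k in ((0,0),(1,1),(0,1),(1,0)):
    print(k,tri(ray(S,ends[0][k[0]]),ray(D,ends[1][k[1]])))
# lid: silhouette centroid, pan
for n,mask in (("lid_under",1),("pail_rim",1)):
    for q,p in (("S",S),("D",D)):
        for d in spotter.silhouettes(p,n): print(n,q,d["score"],d["rect"],d["pixels"].sum())
save(S,"lidS.png",(300,220,70,60),8);save(D,"lidD.png",(180,260,75,60),8);save(S,"panS.png",(225,165,105,85),7);save(D,"panD.png",(220,190,110,95),7)
```

```text
52 [240.2115 124.1923] [array([230.0136, 120.9573]), array([249.9143, 127.2702])]
57 [372.8947 183.4386] [array([376.2833, 175.1153]), array([369.7003, 191.2851])]
(array([ 0.3948, -0.2854,  0.1371]), [np.float64(0.0016939958162435927), np.float64(0.0016939958162434988)])
(0, 0) (array([ 0.4088, -0.3251,  0.1375]), [np.float64(0.002145129210494116), np.float64(0.002145129210494258)])
(1, 1) (array([ 0.3817, -0.2483,  0.1372]), [np.float64(0.0017664185399026639), np.float64(0.0017664185399026253)])
(0, 1) (array([ 0.402 , -0.3158,  0.1085]), [np.float64(0.0243154710923019), np.float64(0.024315471092301724)])
(1, 0) (array([ 0.3888, -0.2548,  0.1673]), [np.float64(0.02639349503148412), np.float64(0.026393495031484124)])
lid_under S 0.63 [313.2, 236.4, 42.7, 33.2] 1169
lid_under S 0.62 [318.4, 300.0, 47.9, 46.3] 1775
lid_under D 0.71 [193.2, 270.7, 47.4, 49.5] 1730
lid_under D 0.68 [104.2, 267.1, 53.3, 46.0] 1734
lid_under D 0.46 [258.5, 141.1, 20.0, 41.2] 570
pail_rim S 0.82 [207.8, 121.1, 45.2, 59.9] 1241
pail_rim S 0.67 [141.2, 92.2, 52.2, 74.0] 2211
pail_rim D 0.76 [331.3, 106.0, 59.5, 71.4] 2254
pail_rim D 0.65 [318.1, 175.5, 59.3, 46.1] 1651
```

```bash
cd pics
python3 - <<'E'
import cv2,numpy as np
a=[cv2.resize(cv2.imread(f),(400,300)) for f in ("lidS.png","lidD.png","panS.png","panD.png")]
cv2.imwrite("mos.png",np.vstack([np.hstack(a[:2]),np.hstack(a[2:])]))
E
```

```text
(no output)
```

View pics/mos.png

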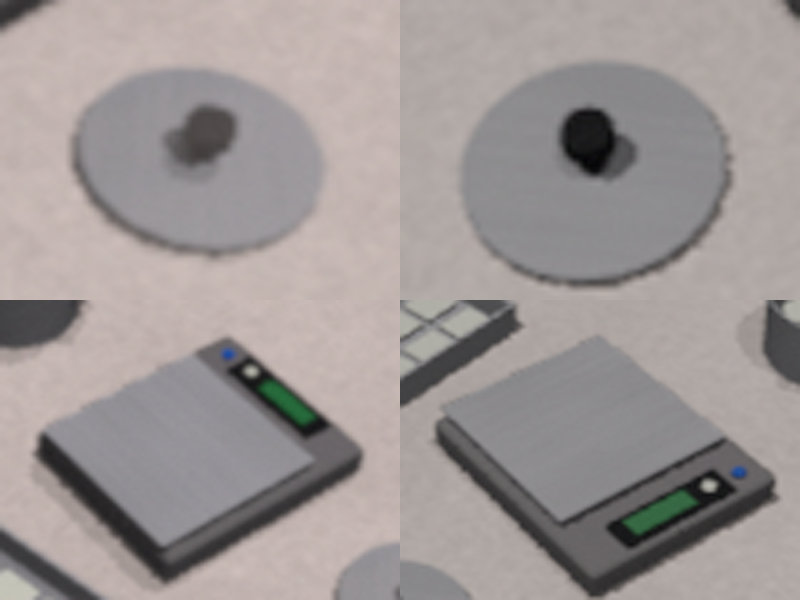

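Run:
```python
from m import *
import pickle
from scipy.optimize import minimize
S,D=pickle.load(open("sd.pkl","rb"))
def mp(c,sz,box): a,b,w,h=box; return [a+c[0]*w/400-.5,b+(c[1]-300)*h/300-.5]
cs=[mp(c,0,(225,165,105,85)) for c in [(43,430),(198,352),(315,460),(160,545)]]
cd=[mp(c,0,(220,190,110,95)) for c in [(440,405),(600,337),(725,440),(562,522)]]
A=np.array([atz(S,c,.055) for c in cs]);B=np.array([atz(D,c,.055) for c in cd]);print(A,B,A.mean(0),B.mean(0))
# gradient-based circle fits
def score(p,c,z,rad,g):
    th=np.linspace(0,2*np.pi,120,endpoint=False)
    uv=np.array([proj(p,[c[0]+rad*np.cos(t),c[1]+rad*np.sin(t),z]) for t in th]).astype(np.float32)
    return cv2.remap(g,uv[:,0].reshape(1,-1),uv[:,1].reshape(1,-1),cv2.INTER_LINEAR).mean()
def grad(p):
    g=cv2.GaussianBlur(p["image"],(0,0),0.8).astype(np.float32)
    return np.sqrt(sum(cv2.Sobel(g[:,:,k],-1,1,0)**2+cv2.Sobel(g[:,:,k],-1,0,1)**2 for k in range(3)))
gS,gD=grad(S),grad(D)
def fit(c0,z,rad,ps,w=.015):
    best=max(((sum(score(p,(c0[0]+dx,c0[1]+dy),z,rad,g) for p,g in ps)),c0[0]+dx,c0[1]+dy) for dx in np.arange(-w,w+.001,.001) for dy in np.arange(-w,w+.001,.001))
    return best
for ps,n in (([(S,gS)],"S"),([(D,gD)],"D"),([(S,gS),(D,gD)],"SD")):
    print(n,"lid",fit((.507,.252),.010,.068,ps),"rim",fit((.484,-.252),.085,.0635,ps))
for p,box in((S,(300,220,70,60)),(D,(180,260,75,60))):
    a,b,w,h=box; im=p["image"][b:b+h,a:a+w].astype(int).max(2); m=im<(100 if p is S else 60)
    n,l,st,ce=cv2.connectedComponentsWithStats(m.astype(np.uint8))
    print([(st[i][4],ce[i]+[a,b],atz(p,ce[i]+[a,b],.039)) for i in range(1,n) if st[i][4]>15])
```

```text
[[ 0.6168 -0.0793  0.055 ]
 [ 0.4447 -0.0522  0.055 ]
 [ 0.4746  0.1111  0.055 ]
 [ 0.6408  0.0834  0.055 ]] [[ 0.4043 -0.1546  0.055 ]
 [ 0.3611 -0.33    0.055 ]
 [ 0.2156 -0.2818  0.055 ]
 [ 0.2555 -0.108   0.055 ]] [0.5442 0.0158 0.055 ] [ 0.3091 -0.2186  0.055 ]
S lid (np.float32(172.40399), np.float64(0.516), np.float64(0.26)) rim (np.float32(274.21692), np.float64(0.488), np.float64(-0.253))
D lid (np.float32(174.51976), np.float64(0.504), np.float64(0.258)) rim (np.float32(288.1843), np.float64(0.482), np.float64(-0.253))
SD lid (np.float32(291.80753), np.float64(0.505), np.float64(0.259)) rim (np.float32(530.9774), np.float64(0.484), np.float64(-0.253))
[(np.int32(24), array([302.375, 221.375]), array([0.5119, 0.1241, 0.039 ])), (np.int32(88), array([335.3068, 246.8182]), array([0.5152, 0.2597, 0.039 ]))]
[(np.int32(98), array([215.2143, 287.6531]), array([0.5059, 0.2581, 0.039 ]))]
```

Call:
servo_tool --steps '[[[1, -0.026, 0, 0.0257, 0], [1, -0.026, 0, 0.0257, 0], [1, -0.026, 0, 0.0257, 0], [1, -0.026, 0, 0.0257, 0], [1, -0.026, 0, 0.0257, 0], [1, -0.026, 0, 0.0257, 0], [1, -0.026, 0, 0.0257, 0], [1, -0.026, 0, 0.0257, 0], [1, -0.026, 0, 0.0257, 0], [1, -0.026, 0, 0.0257, 0], [1, 0, 0, 0, -0.138], [1, 0, 0, 0, -0.138]]]'

```text
time_s: 3.95
position: [0.3959, -0.2852, 0.2229]
orientation: [[0.624, 0.001, 0.781], [-0.781, -0.001, 0.624], [0.001, -1.0, 0.0]]
contact_force: [0.2, -0.6, 0.2]
gripper_width: 0.087
```

Call:
servo_tool --steps '[[[1, 0, 0, 0, -0.138], [1, 0, 0, 0, -0.138], [1, 0, 0, 0, -0.138], [1, 0, 0, 0, -0.138], [1, 0, 0, 0, -0.138], [1, 0, 0, 0, -0.138], [1, 0, 0, 0, -0.138], [1, 0, 0, 0, -0.138], [1, 0, 0, 0, -0.138], [1, 0, 0, 0, 0]]]'

```text
time_s: 4.95
position: [0.3952, -0.2867, 0.2227]
orientation: [[0.944, 0.0, -0.329], [0.329, -0.0, 0.944], [0.0, -1.0, -0.0]]
contact_force: [-0.1, 0.2, -0.6]
gripper_width: 0.0868
```

Run:
```python
from m import *
import pickle
W=cams.get_image("wrist"); s=status.read_state()
print(s["time_s"],s["position"],s["orientation"],s["joints"])
print(np.array(W["cam_to_world"])[:3,3])
a=spotter.place_of(W,"bail_grip"); print(a)
pickle.dump(W,open("w.pkl","wb")); save(W,"w1.png",scale=1.5)
im=W["image"].astype(int); m=(im[:,:,2]-im[:,:,0]>40); n,l,st,ce=cv2.connectedComponentsWithStats(m.astype(np.uint8))
for i in range(1,n):
    if st[i][4]>30:
        v,u=np.nonzero(l==i);P=np.c_[u,v].astype(float);c0=P.mean(0);V=np.linalg.svd(P-c0)[2];t=(P-c0)@V[0]
        print(st[i],c0,atz(W,c0,.136,True),[atz(W,c0+V[0]*k,.136,True) for k in (t.min(),t.max())])
S,D=pickle.load(open("sd.pkl","rb"))
cd=[[220+(c[0]-400)*110/400-.5,190+(c[1]-300)*95/300-.5] for c in [(440,405),(600,337),(725,440),(562,522)]]
B=np.array([atz(D,c,.055) for c in cd]);print(B,B.mean(0))
```

```text
5.0 [ 0.3952 -0.2867  0.2227] [[ 0.9451  0.0004 -0.3269]
 [ 0.3269 -0.0002  0.9451]
 [ 0.0003 -1.     -0.0003]] [ 0.8976  0.1898 -0.4047  1.9461  0.0872  1.022   0.7869]
[ 0.3697 -0.2152  0.3853]
[{'uv': [259.4, 196.3], 'score': 0.83}]
[ 252  151   14   90 1147] [258.9643 193.9207] [ 0.3932 -0.2839  0.136 ] [array([ 0.3804, -0.2484,  0.136 ]), array([ 0.4082, -0.3256,  0.136 ])]
[[ 0.6413  0.0834  0.055 ]
 [ 0.6112 -0.08    0.055 ]
 [ 0.4435 -0.0525  0.055 ]
 [ 0.4702  0.109   0.055 ]] [0.5415 0.015  0.055 ]
```

View pics/w1.png

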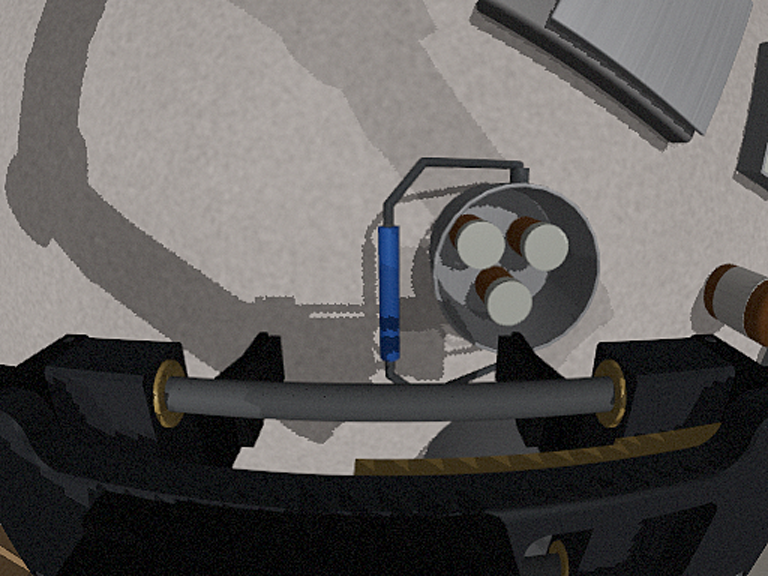

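The wrist view shows the blue grip (260,194 px) of the small pail between the open jaws and aligned with them. The wrist and stereo estimates agree to within 1–2 mm. Next I descend and close.

Call:
servo_tool --steps '[[[1, 0, 0.025, 0, 0], [1, 0, 0.03, 0, 0], [1, 0, 0.03, 0, 0], [1, 0, 0.02, 0, 0], [0, 0, 0, 0, 0], [-1, 0, 0, 0, 0], [-1, 0, 0, 0, 0], [-1, 0, 0, 0, 0], [-1, 0, 0, 0, 0], [-1, 0, 0, 0, 0]]]' --squeeze 10

```text
time_s: 6.05
position: [0.3954, -0.2868, 0.1181]
orientation: [[0.944, 0.001, -0.33], [0.33, -0.001, 0.944], [0.001, -1.0, -0.001]]
contact_force: [-0.4, -0.7, 0.1]
gripper_width: 0.047
```

Run:
```python
from m import *
import pickle
W=pickle.load(open("w.pkl","rb"))
def ell(uvs,z):
    P=np.array([atz(W,u,z,True)[:2] for u in uvs]); A=np.c_[2*P,np.ones(len(P))]; x=np.linalg.lstsq(A,(P**2).sum(1),rcond=None)[0]
    return x[:2],np.sqrt(x[2]+x[:2]@x[:2])
uv=[np.array(c)/1.5 for c in [(434,255),(442,225),(470,197),(520,184),(570,203),(596,245),(599,270),(588,310),(560,342)]]
c,rad=ell(uv,.085);print(c,rad)
s=status.read_state();print(s["time_s"],s["position"],s["gripper_width"],s["contact_force"])
c=np.array([.484,-.253]);
for c in (np.array([.484,-.253]),):
    X=s["orientation"][:,0];print((c-s["position"][:2])@X[:2],(c-s["position"][:2])@s["orientation"][:2,2])
```

```text
[ 0.4817 -0.2567] 0.06499513077905458
6.05 [ 0.3954 -0.2868  0.1181] 0.04695758496469608 [-0.435  -0.6752  0.1207]
0.09478549662106972 0.0027564937346898567
```

Call:
servo_tool --steps '[[[-1, 0, 0, 0, 0], [-1, 0, 0, 0, 0], [-1, 0, 0, 0, 0], [-1, 0, 0, 0, 0], [-1, 0, 0, 0, 0], [-1, 0, 0, 0, 0]]]'

```text
time_s: 6.65
position: [0.395, -0.2867, 0.1175]
orientation: [[0.944, -0.0, -0.33], [0.33, -0.0, 0.944], [-0.0, -1.0, 0.0]]
contact_force: [-0.5, 0.2, 0.4]
gripper_width: 0.0116
```

Call:
servo_tool --steps '[[[-1, 0.0061, -0.0079, 0, 0], [-1, 0.0068, -0.0074, 0, 0], [-1, 0.0074, -0.0068, 0, 0], [-1, 0.0079, -0.0061, 0, 0], [-1, 0.0085, -0.0054, 0, 0], [-1, 0.0089, -0.0046, 0, 0], [-1, 0.0093, -0.0039, 0, 0], [-1, 0.0095, -0.003, 0, 0], [-1, 0.0098, -0.0022, 0, 0], [-1, 0.0095, -0.0012, 0, 0], [-1, 0.009, 0, 0, 0], [-1, 0, 0, 0, 0]]]'

```text
time_s: 7.85
position: [0.4845, -0.2554, 0.1661]
orientation: [[0.944, 0.002, -0.331], [0.331, 0.0, 0.944], [0.002, -1.0, -0.0]]
contact_force: [-1.4, 1.0, 2.4]
gripper_width: 0.0115
```

Run:
```python
from m import *
s=status.read_state();print(s["time_s"],s["position"],s["gripper_width"],s["contact_force"])
S=cams.get_image("scene");D=cams.get_image("side")
a=np.hstack([cv2.resize(p["image"][b:b+120,a:a+120],(400,400)) for p,a,b in((S,180,70),(D,290,100))])
cv2.imwrite("pics/arc.png",a[:,:,::-1])
meas(S,D,["pail_rim","pail_base","bail_grip"])
```

```text
7.85 [ 0.4845 -0.2554  0.1661] 0.011484660615638749 [-1.3933  1.05    2.3895]
pail_rim [ 0.5848 -0.4532  0.1144] [0.002 0.002] [170.9 130.1] [351.8 142. ] 0.81 0.63
pail_rim [ 0.481  -0.2447  0.0941] [0.0023 0.0023] [231.1 149.6] [340.1 186.6] 0.69 0.89
pail_base [ 0.4802 -0.2649 -0.0124] [0.0007 0.0007] [227.8 167.1] [339.4 207.3] 0.64 0.8
bail_grip [ 0.5881 -0.4623  0.2461] [0.007 0.007] [164.7 102.2] [360.2 106.2] 0.69 0.75
bail_grip [ 0.4851 -0.2627  0.182 ] [0.0016 0.0016] [225.8 127.8] [345.6 163.1] 0.45 0.51
```

View pics/arc.png

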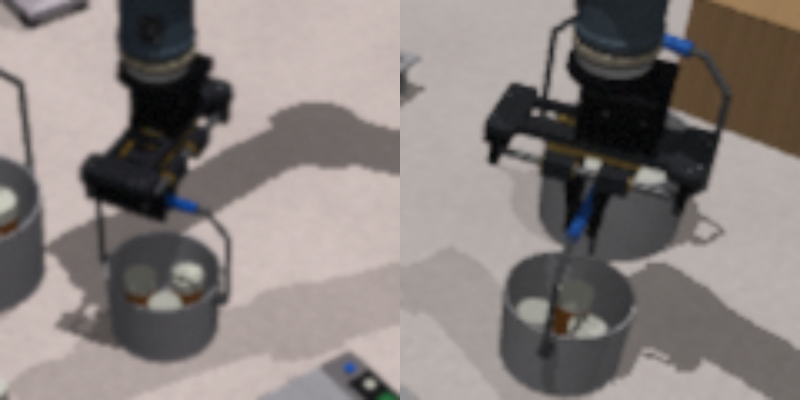

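The bail is upright in both views (scene crop (165,205), side crop (580,230)). Next I grip harder and lift.

Call:
servo_tool --steps '[[[-1, 0, 0, 0, 0], [-1, 0, 0, 0, 0], [-1, 0, -0.002, 0, 0], [-1, 0, -0.004, 0, 0], [-1, 0, -0.006, 0, 0], [-1, 0, -0.01, 0, 0], [-1, 0, -0.014, 0, 0], [-1, 0, -0.018, 0, 0], [-1, 0, -0.018, 0, 0], [-1, 0, -0.014, 0, 0], [-1, 0, -0.01, 0, 0], [-1, 0, -0.004, 0, 0]]]' --squeeze 28

```text
time_s: 9.45
position: [0.4831, -0.2561, 0.2675]
orientation: [[0.944, 0.002, -0.33], [0.33, -0.001, 0.944], [0.001, -1.0, -0.002]]
contact_force: [0.9, 0.1, -6.1]
gripper_width: 0.0108
```

Run:
```python
from m import *
s=status.read_state();print(s["time_s"],s["position"],s["gripper_width"],s["contact_force"])
S=cams.get_image("scene");D=cams.get_image("side")
a=np.hstack([cv2.resize(p["image"][b:b+120,a:a+120],(400,400)) for p,a,b in((S,180,50),(D,290,80))])
cv2.imwrite("pics/lift.png",a[:,:,::-1])
s=status.read_state();print(s["time_s"],s["contact_force"])
for c in ((.5425,.0155),):
    d=np.array(c)-s["position"][:2]; print(d, d@s["orientation"][:2,0],d@s["orientation"][:2,2])
```

```text
9.45 [ 0.4831 -0.2561  0.2675] 0.01080957550555692 [ 0.8628  0.0945 -6.0812]
9.55 [-0.0737 -0.7653 -5.7844]
[0.0597 0.2716] 0.14591701509006347 0.23668949443536638
```

View pics/lift.png

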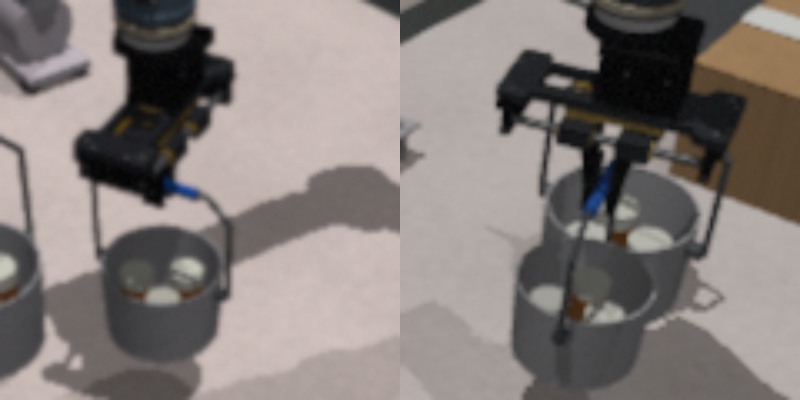

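Call:
servo_tool --steps '[[[-1, 0.0001, 0, 0.0001, 0], [-1, 0.0005, 0, 0.0008, 0], [-1, 0.0013, 0, 0.002, 0], [-1, 0.0024, 0, 0.0039, 0], [-1, 0.0038, 0, 0.0061, 0], [-1, 0.0053, 0, 0.0086, 0], [-1, 0.0069, 0, 0.0112, 0], [-1, 0.0084, 0, 0.0136, 0], [-1, 0.0098, 0, 0.0159, 0], [-1, 0.0109, 0, 0.0177, 0], [-1, 0.0117, 0, 0.019, 0], [-1, 0.0121, 0, 0.0196, 0]]]'

```text
time_s: 10.75
position: [0.5129, -0.1179, 0.2662]
orientation: [[0.944, 0.0, -0.331], [0.331, 0.0, 0.944], [0.0, -1.0, 0.0]]
contact_force: [0.8, -0.1, -6.3]
gripper_width: 0.0111
```

Call:
servo_tool --steps '[[[-1, 0.0121, 0, 0.0196, 0], [-1, 0.0117, 0, 0.019, 0], [-1, 0.0109, 0, 0.0177, 0], [-1, 0.0098, 0, 0.0159, 0], [-1, 0.0084, 0, 0.0136, 0], [-1, 0.0069, 0, 0.0112, 0], [-1, 0.0053, 0, 0.0086, 0], [-1, 0.0038, 0, 0.0061, 0], [-1, 0.0024, 0, 0.0039, 0], [-1, 0.0013, 0, 0.002, 0], [-1, 0.0005, 0, 0.0008, 0], [-1, 0.0001, 0, 0.0001, 0]]]'

```text
time_s: 11.95
position: [0.5427, 0.0155, 0.266]
orientation: [[0.944, -0.0, -0.329], [0.329, -0.0, 0.944], [-0.0, -1.0, -0.0]]
contact_force: [0.2, 0.3, -5.3]
gripper_width: 0.0108
```

Call:
servo_tool --steps '[[[-1, 0, 0, 0, 0], [-1, 0, 0, 0, 0], [-1, 0, 0, 0, 0], [-1, 0, 0, 0, 0], [-1, 0, 0, 0, 0], [-1, 0, 0, 0, 0]]]'

```text
time_s: 12.55
position: [0.5428, 0.016, 0.2661]
orientation: [[0.944, 0.0, -0.33], [0.33, -0.0, 0.944], [0.0, -1.0, -0.0]]
contact_force: [-0.7, 0.5, -5.4]
gripper_width: 0.011
```

Run:
```python
from m import *
import pickle
s=status.read_state();print(s["time_s"],s["position"],s["gripper_width"],s["contact_force"])
S=cams.get_image("scene");D=cams.get_image("side");W=cams.get_image("wrist")
pickle.dump((S,D,W),open("p2.pkl","wb"))
a=np.hstack([cv2.resize(p["image"][b:b+130,a:a+130],(400,400)) for p,a,b in((S,210,110),(D,200,130))])
cv2.imwrite("pics/over.png",a[:,:,::-1]); save(W,"w2.png",scale=1.5)
meas(S,D,["pail_rim","pail_base","bail_grip"])
```

```text
12.55 [0.5428 0.016  0.2661] 0.010982760249593574 [-0.7108  0.5196 -5.3566]
pail_rim [ 0.575  -0.4829  0.0924] [0.005 0.005] [168.4 129. ] [357.4 145.3] 0.8 0.71
pail_base [ 0.5798 -0.4773 -0.0135] [0.0028 0.0028] [172.6 152.9] [352.2 166.1] 0.98 0.88
pail_base [0.5415 0.02   0.0953] [0.0017 0.0017] [273.5 197.2] [267.9 220.5] 0.79 0.69
bail_grip [ 0.5792 -0.4702  0.2333] [0. 0.] [165.1 101.2] [361.9 111.4] 0.8 0.58
bail_grip [0.5413 0.0085 0.281 ] [0.0032 0.0032] [274.5 153. ] [271.1 170.7] 0.55 0.77
```

View pics/over.png

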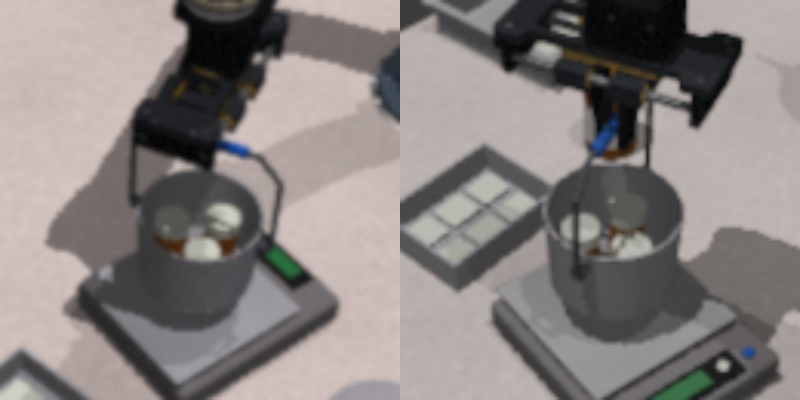

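View pics/w2.png

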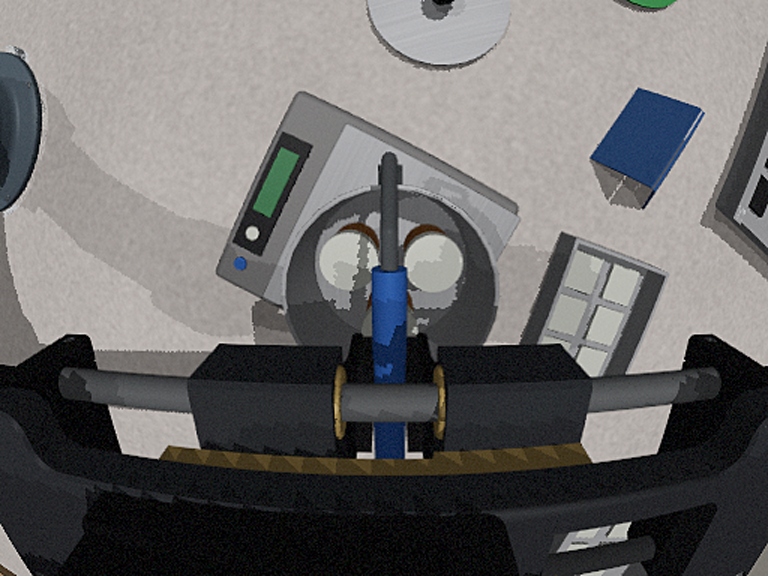

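Call:
servo_tool --steps '[[[-1, 0, 0.003, 0, 0], [-1, 0, 0.007, 0, 0], [-1, 0, 0.009, 0, 0], [-1, 0, 0.009, 0, 0], [-1, 0, 0.006, 0, 0], [-1, 0, 0.004, 0, 0], [-1, 0, 0.002, 0, 0], [-1, 0, 0.002, 0, 0], [-1, 0, 0.001, 0, 0], [-1, 0, 0.001, 0, 0], [-1, 0, 0, 0, 0]]]'

```text
time_s: 14.1
position: [0.5428, 0.016, 0.2221]
orientation: [[0.944, 0.0, -0.33], [0.33, -0.0, 0.944], [0.0, -1.0, -0.0]]
contact_force: [0.5, -0.4, -5.9]
gripper_width: 0.0107
```

Call:
servo_tool --steps '[[[-1, 0, 0.001, 0, 0], [-1, 0, 0, 0, 0]]]'

```text
time_s: 14.3
position: [0.543, 0.0159, 0.2213]
orientation: [[0.944, 0.001, -0.33], [0.33, -0.0, 0.944], [0.001, -1.0, -0.0]]
contact_force: [0.8, -0.4, -5.1]
gripper_width: 0.0115
```

Call:
servo_tool --steps '[[[-1, 0, 0.001, 0, 0], [-1, 0, 0, 0, 0]]]'

```text
time_s: 14.5
position: [0.5437, 0.016, 0.2211]
orientation: [[0.944, 0.002, -0.33], [0.33, -0.0, 0.944], [0.002, -1.0, -0.001]]
contact_force: [0.5, -0.6, 1.0]
gripper_width: 0.0111
```

Call:
servo_tool --steps '[[[-1, 0, 0.001, 0, 0], [-1, 0, 0, 0, 0]]]'

```text
time_s: 14.7
position: [0.5444, 0.0162, 0.2211]
orientation: [[0.944, 0.004, -0.33], [0.33, -0.0, 0.944], [0.004, -1.0, -0.001]]
contact_force: [0.1, 0.3, 5.3]
gripper_width: 0.0108
```

Contact is clear: the force went from −5.5 N (hanging) to +5 N (standing), with z stopped at 0.221. Next I lighten the grip and swing the bail down to the −x side.

Call:
servo_tool --steps '[[[-1, 0, -0.001, 0, 0], [-1, -0.009, -0.0005, 0, 0], [-1, -0.01, 0.0013, 0, 0], [-1, -0.0098, 0.0022, 0, 0], [-1, -0.0095, 0.003, 0, 0], [-1, -0.0093, 0.0039, 0, 0], [-1, -0.0089, 0.0046, 0, 0], [-1, -0.0085, 0.0054, 0, 0], [-1, -0.0079, 0.0061, 0, 0], [-1, -0.0074, 0.0068, 0, 0], [-1, -0.0068, 0.0074, 0, 0], [-1, -0.003, 0.0037, 0, 0]]]' --squeeze 8

```text
time_s: 15.9
position: [0.4566, -0.0139, 0.1752]
orientation: [[0.944, -0.001, -0.33], [0.33, 0.0, 0.944], [-0.001, -1.0, 0.0]]
contact_force: [0.1, 0.2, 0.1]
gripper_width: 0.0115
```

Run:
```python
from m import *
s=status.read_state();print(s["time_s"],s["position"],s["gripper_width"],s["contact_force"])
S=cams.get_image("scene");D=cams.get_image("side")
a=np.hstack([cv2.resize(p["image"][b:b+130,a:a+130],(400,400)) for p,a,b in((S,210,110),(D,200,130))])
cv2.imwrite("pics/fold.png",a[:,:,::-1])
```

```text
15.9 [ 0.4566 -0.0139  0.1752] 0.011489389290566462 [0.1235 0.2229 0.1047]
```

View pics/fold.png

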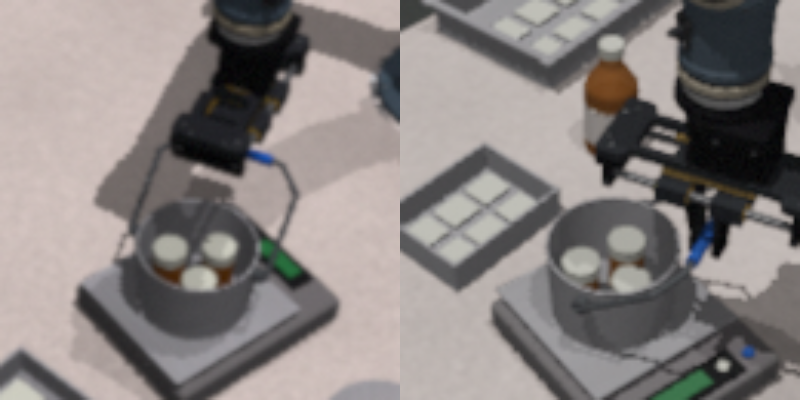

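The pail stands on the pan with the bail folded to about 52°. Next I release and rise.

Call:
servo_tool --steps '[[[0, 0, 0, 0, 0], [0, 0, 0, 0, 0], [0, 0, 0, 0, 0], [0, 0, 0, 0, 0], [0, 0, 0, 0, 0], [0, 0, -0.005, 0, 0], [0, 0, -0.01, 0, 0], [0, 0, -0.02, 0, 0], [0, 0, -0.03, 0, 0], [0, 0, -0.03, 0, 0], [0, 0, -0.02, 0, 0], [0, 0, 0, 0, 0]]]'

```text
time_s: 17.2
position: [0.4597, -0.0134, 0.2949]
orientation: [[0.944, 0.007, -0.33], [0.33, -0.001, 0.944], [0.007, -1.0, -0.003]]
contact_force: [-0.9, 0.5, -0.1]
gripper_width: 0.0434
```

Run:
```python
from m import *
import pickle
s=status.read_state();print(s["time_s"],s["position"],s["gripper_width"],s["contact_force"])
S=cams.get_image("scene");D=cams.get_image("side");W=cams.get_image("wrist")
pickle.dump((S,D,W),open("p3.pkl","wb"))
a=np.hstack([cv2.resize(p["image"][b:b+130,a:a+130],(400,400)) for p,a,b in((S,210,110),(D,200,130))])
cv2.imwrite("pics/rel.png",a[:,:,::-1]); save(W,"w3.png",scale=1.5)
meas(S,D,["pail_rim","pail_base","bail_grip"])
X=s["orientation"]; d=np.array([.508,.2585])-s["position"][:2]; print(d@X[:2,0],d@X[:2,2])
```

```text
17.2 [ 0.4597 -0.0134  0.2949] 0.04338914948040157 [-0.9384  0.4602 -0.1064]
pail_rim [ 0.5811 -0.462   0.1081] [0.0045 0.0045] [170.1 129.2] [353.4 143.4] 0.84 0.83
pail_rim [0.5406 0.0138 0.1333] [0.0013 0.0013] [273.1 188.3] [269.8 210.5] 0.81 0.78
pail_base [0.5445 0.0115 0.0537] [0.0011 0.0011] [270.3 204.6] [269.2 227.7] 0.93 0.56
pail_base [ 0.5764 -0.4744 -0.0062] [0.0016 0.0016] [173.4 151.2] [352.6 165.6] 0.82 0.69
bail_grip [ 0.4574 -0.0163  0.1836] [0.0021 0.0021] [285.2 160.3] [300.5 206.6] 0.76 0.62
0.13526735914473428 0.24076003742460705
```

View pics/rel.png

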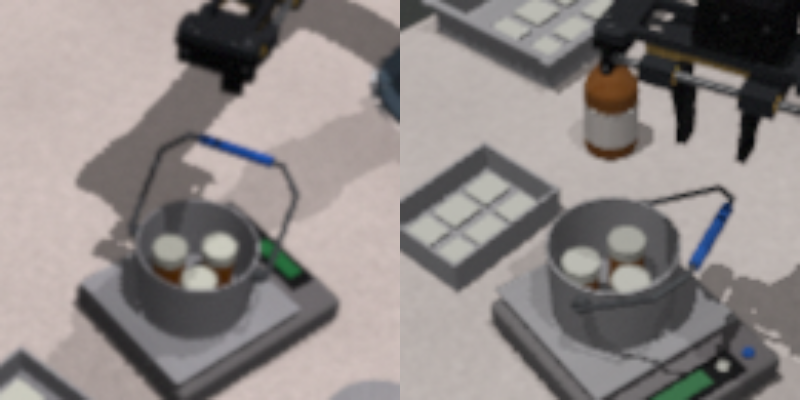

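View pics/w3.png

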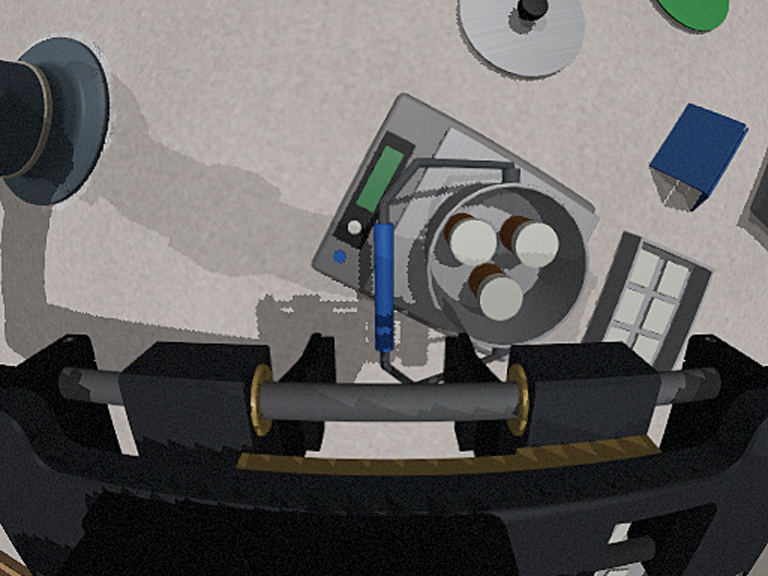

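Call:
servo_tool --steps '[[[0.5, 0.0085, 0, 0.015, 0], [0.5, 0.017, 0, 0.03, 0], [0.5, 0.0193, 0, 0.0344, 0], [0.5, 0.0193, 0, 0.0344, 0], [0.5, 0.0193, 0, 0.0344, 0], [0.5, 0.0193, 0, 0.0344, 0], [0.5, 0.019, 0.02, 0.033, 0], [0.5, 0.0095, 0.025, 0.018, 0], [0.5, 0.004, 0.03, 0.0074, 0], [0.5, 0, 0.025, 0, 0], [0.5, 0, 0.01, 0, 0], [0.5, 0, 0, 0, 0]]]'

```text
time_s: 18.85
position: [0.5052, 0.2576, 0.1796]
orientation: [[0.944, -0.003, -0.33], [0.33, -0.001, 0.944], [-0.003, -1.0, -0.0]]
contact_force: [0.0, -0.0, 0.0]
gripper_width: 0.0655
```

```bash
cat > fitw.py <<'E'
from m import *
import pickle
def fitc(W,c0,zr,fish=True,w=.012):
    g=cv2.GaussianBlur(W["image"],(0,0),0.8).astype(np.float32)
    g=np.sqrt(sum(cv2.Sobel(g[:,:,k],-1,1,0)**2+cv2.Sobel(g[:,:,k],-1,0,1)**2 for k in range(3)))
    th=np.linspace(0,2*np.pi,150,endpoint=False); best=[]
    for dx in np.arange(-w,w+.0005,.001):
        for dy in np.arange(-w,w+.0005,.001):
            v=0
            for z,rad in zr:
                uv=np.array([proj(W,[c0[0]+dx+rad*np.cos(t),c0[1]+dy+rad*np.sin(t),z],fish) for t in th],dtype=np.float32)
                uv=uv[(uv[:,1]<215)&(uv[:,1]>2)]
                v+=cv2.remap(g,uv[:,0].reshape(1,-1),uv[:,1].reshape(1,-1),cv2.INTER_LINEAR).mean()
            best.append((v,c0[0]+dx,c0[1]+dy))
    return sorted(best,reverse=True)[:3]
E
python3 - <<'E'
from fitw import *
s=status.read_state();print(s["time_s"],s["position"],s["orientation"],s["gripper_width"],s["contact_force"])
W=cams.get_image("wrist"); pickle.dump(W,open("w4.pkl","wb")); save(W,"w4.png",scale=1.5)
print(spotter.place_of(W,"lid_knob"),spotter.place_of(W,"lid_under"))
for d in spotter.place_of(W,"lid_knob"): print(atz(W,d["uv"],.039,True))
print("lid",fitc(W,(.508,.2585),[(.012,.068)]))
W3=pickle.load(open("p3.pkl","rb"))[2]
print("rim",fitc(W3,(.543,.015),[(.140,.064)]),fitc(W3,(.543,.015),[(.140,.061)]))
E
```

```text
18.85 [0.5052 0.2576 0.1796] [[ 0.9441 -0.0031 -0.3296]
 [ 0.3296 -0.0015  0.9441]
 [-0.0034 -1.     -0.0004]] 0.06548551783198019 [ 0.0284 -0.0188  0.0497]
[{'uv': [265.2, 182.9], 'score': 0.91}, {'uv': [453.1, 104.8], 'score': 0.7}] [{'uv': [263.0, 175.6], 'score': 0.9}, {'uv': [437.5, 107.3], 'score': 0.75}]
[0.5101 0.2589 0.039 ]
[0.6859 0.4218 0.039 ]
lid [(np.float32(109.133255), np.float64(0.508), np.float64(0.2585)), (np.float32(103.330925), np.float64(0.507), np.float64(0.2585)), (np.float32(103.2926), np.float64(0.508), np.float64(0.2575))]
rim [(np.float32(321.9878), np.float64(0.541), np.float64(0.014000000000000009)), (np.float32(319.88434), np.float64(0.542), np.float64(0.014000000000000009)), (np.float32(308.5978), np.float64(0.543), np.float64(0.014000000000000009))] [(np.float32(393.3799), np.float64(0.543), np.float64(0.01700000000000001)), (np.float32(389.80023), np.float64(0.542), np.float64(0.01700000000000001)), (np.float32(378.61246), np.float64(0.543), np.float64(0.018000000000000013))]
```

View pics/w4.png

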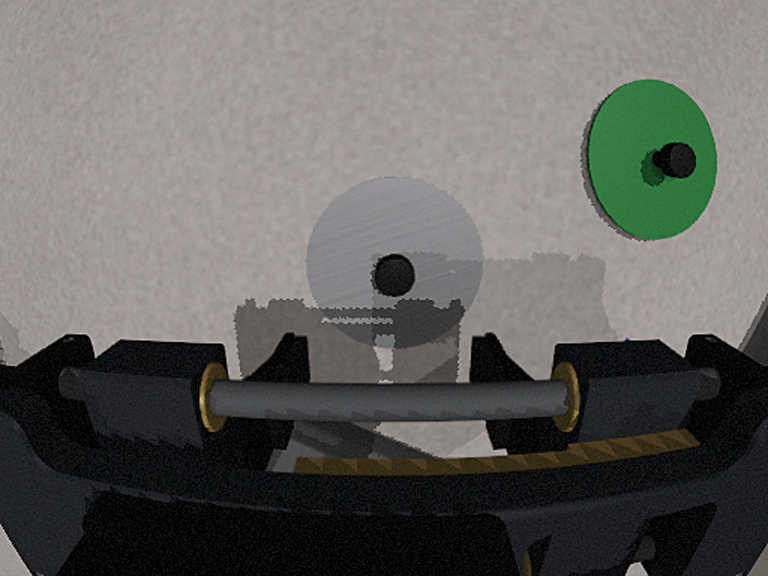

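The steel lid's knob is at (263,183) px and the green one at (452,105). Wrist fits give the lid at (0.508–0.510, 0.259). Next I descend on it.

Call:
servo_tool --steps '[[[0.5, 0.002, 0.02, 0, 0], [0.5, 0.0019, 0.035, 0, 0], [0.5, 0, 0.035, 0, 0], [0.5, 0, 0.03, 0, 0], [0.5, 0, 0.02, 0, 0], [0.5, 0, 0.012, 0, 0], [0.5, 0, 0.005, 0, 0], [0.5, 0, 0.002, 0, 0], [-1, 0, 0, 0, 0], [-1, 0, 0, 0, 0], [-1, 0, 0, 0, 0], [-1, 0, 0, 0, 0]]]' --squeeze 15

```text
time_s: 20.25
position: [0.5099, 0.2598, 0.0227]
orientation: [[0.944, 0.001, -0.33], [0.33, 0.0, 0.944], [0.001, -1.0, -0.0]]
contact_force: [0.7, -0.3, 0.0]
gripper_width: 0.0414
```

Call:
servo_tool --steps '[[[-1, 0, 0, 0, 0], [-1, 0, 0, 0, 0], [-1, 0, 0, 0, 0], [-1, 0, 0, 0, 0]]]'

```text
time_s: 20.65
position: [0.5095, 0.2596, 0.0222]
orientation: [[0.944, -0.0, -0.33], [0.33, -0.0, 0.944], [-0.0, -1.0, -0.0]]
contact_force: [-0.4, -0.9, 2.1]
gripper_width: 0.0276
```

Call:
servo_tool --steps '[[[-1, 0, 0, 0, 0], [-1, 0, 0, 0, 0], [-1, 0, -0.003, 0, 0], [-1, 0, -0.01, 0, 0], [-1, 0, -0.02, 0, 0], [-1, 0, -0.033, 0, 0], [-1, 0, -0.04, 0, 0], [-1, 0, -0.04, 0, 0], [-1, 0, -0.035, 0, 0], [-1, 0, -0.025, 0, 0], [-1, 0, -0.014, 0, 0], [-1, 0, 0, 0, 0]]]' --squeeze 30

```text
time_s: 21.85
position: [0.5103, 0.2604, 0.2441]
orientation: [[0.944, 0.004, -0.33], [0.33, 0.002, 0.944], [0.004, -1.0, 0.0]]
contact_force: [-0.3, 0.8, -2.0]
gripper_width: 0.0268
```

Run:
```python
from fitw import *
s=status.read_state();print(s["time_s"],s["position"],s["orientation"],s["gripper_width"],s["contact_force"])
W=cams.get_image("wrist"); pickle.dump(W,open("w5.pkl","wb")); save(W,"w5.png",scale=1.5)
S=cams.get_image("scene");D=cams.get_image("side");pickle.dump((S,D),open("p5.pkl","wb"))
a=np.hstack([cv2.resize(p["image"][b:b+130,a:a+130],(400,400)) for p,a,b in((S,270,130),(D,150,170))])
cv2.imwrite("pics/lidlift.png",a[:,:,::-1])
X=s["orientation"]; d=np.array([.5425,.0155])-s["position"][:2]; print(d@X[:2,0],d@X[:2,2])
zt=s["position"][2]+.0187-.002-.027
print("lid",zt,fitc(W,s["position"][:2],[(zt,.068)]))
```

```text
21.85 [0.5103 0.2604 0.2441] [[ 0.9441  0.0037 -0.3297]
 [ 0.3297  0.0015  0.9441]
 [ 0.004  -1.      0.0002]] 0.026782074844178588 [-0.298   0.8042 -1.9561]
-0.05030512615739441 -0.24179279776237722
lid 0.23382846374801056 [(np.float32(87.00676), np.float64(0.5102715989647418), np.float64(0.2593586539353814)), (np.float32(78.96591), np.float64(0.5102715989647418), np.float64(0.2603586539353814)), (np.float32(69.521095), np.float64(0.5092715989647418), np.float64(0.2593586539353814))]
```

View pics/w5.png

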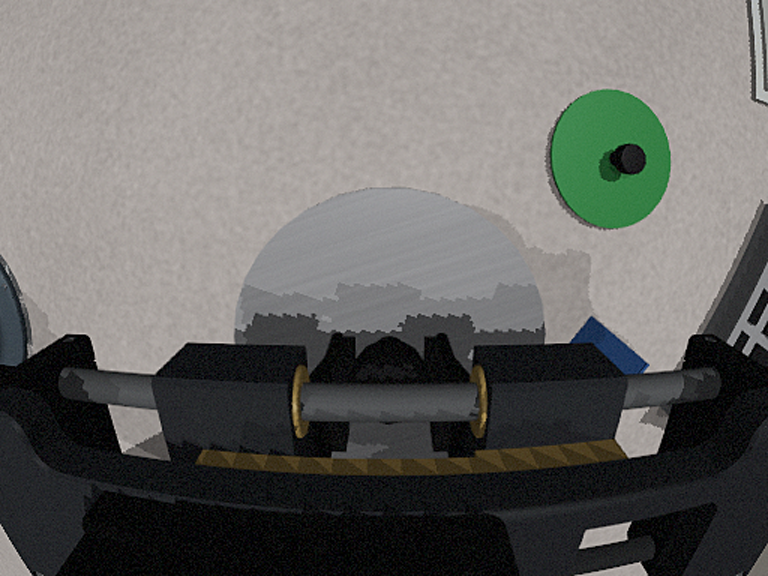

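View pics/lidlift.png

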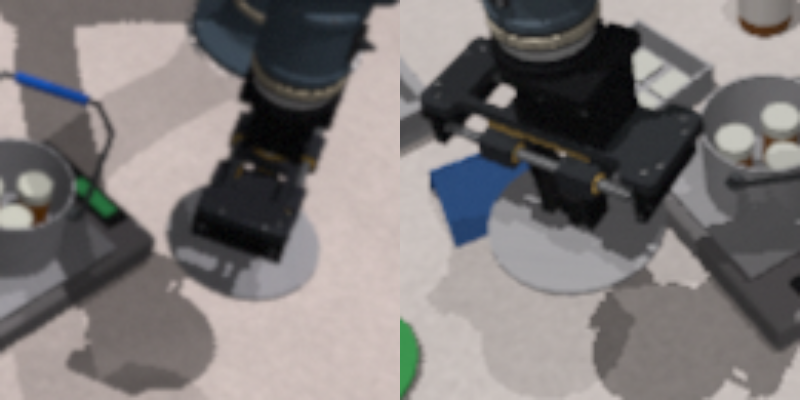

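Run:
```python
from fitw import *
S,D,W=pickle.load(open("p3.pkl","rb"))
for p,f in((S,0),(D,0),(W,1)):
  print([b[1:] for b in fitc(p,(.543,.015),[(.140,.0625)],f)[:2]],[b[1:] for b in fitc(p,(.543,.015),[(.140,.064),(.14,.061)],f)[:2]])
```

```text
[(np.float64(0.54), np.float64(0.022000000000000016)), (np.float64(0.54), np.float64(0.023000000000000017))] [(np.float64(0.539), np.float64(0.022000000000000016)), (np.float64(0.539), np.float64(0.023000000000000017))]
[(np.float64(0.541), np.float64(0.01700000000000001)), (np.float64(0.542), np.float64(0.01700000000000001))] [(np.float64(0.542), np.float64(0.01700000000000001)), (np.float64(0.541), np.float64(0.018000000000000013))]
[(np.float64(0.541), np.float64(0.01600000000000001)), (np.float64(0.541), np.float64(0.01700000000000001))] [(np.float64(0.542), np.float64(0.01700000000000001)), (np.float64(0.543), np.float64(0.01700000000000001))]
```

Call:
servo_tool --steps '[[[-1, -0.0015, 0, -0.0072, 0], [-1, -0.004, 0, -0.0192, 0], [-1, -0.006, 0, -0.0288, 0], [-1, -0.0068, 0, -0.0325, 0], [-1, -0.0068, 0, -0.0325, 0], [-1, -0.0068, 0, -0.0324, 0], [-1, -0.0068, 0, -0.0324, 0], [-1, -0.006, 0, -0.0288, 0], [-1, -0.004, 0, -0.0192, 0], [-1, -0.0016, 0, -0.0072, 0], [-1, 0, 0, 0, 0]]]'

```text
time_s: 23.1
position: [0.5409, 0.0151, 0.2412]
orientation: [[0.945, -0.002, -0.328], [0.328, 0.0, 0.945], [-0.002, -1.0, 0.001]]
contact_force: [0.4, 1.0, -2.1]
gripper_width: 0.0267
```

Run:
```python
from fitw import *
s=status.read_state();print(s["time_s"],s["position"],s["gripper_width"],s["contact_force"])
S=cams.get_image("scene");D=cams.get_image("side")
a=np.hstack([cv2.resize(p["image"][b:b+130,a:a+130],(400,400)) for p,a,b in((S,210,110),(D,200,130))])
cv2.imwrite("pics/overlid.png",a[:,:,::-1])
```

```text
23.1 [0.5409 0.0151 0.2412] 0.026724871316471 [ 0.407   0.9647 -2.0618]
```

View pics/overlid.png

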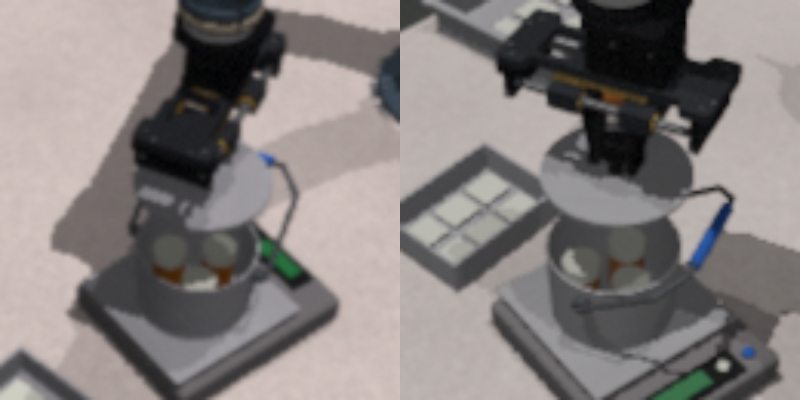

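Call:
servo_tool --steps '[[[-1, 0.0008, 0.01, 0.0008, 0], [-1, 0.0008, 0.018, 0.0007, 0], [-1, 0, 0.02, 0, 0], [-1, 0, 0.015, 0, 0], [-1, 0, 0.008, 0, 0], [-1, 0, 0.003, 0, 0], [-1, 0, 0.001, 0, 0], [-1, 0, 0, 0, 0], [-1, 0, 0, 0, 0]]]'

```text
time_s: 24.1
position: [0.5428, 0.0183, 0.1679]
orientation: [[0.944, 0.002, -0.33], [0.33, -0.0, 0.944], [0.001, -1.0, -0.001]]
contact_force: [-0.2, 0.5, -1.5]
gripper_width: 0.0266
```

Run:
```python
from fitw import *
s=status.read_state();print(s["time_s"],s["position"],s["gripper_width"],s["contact_force"])
S=cams.get_image("scene");D=cams.get_image("side");W=cams.get_image("wrist")
a=np.hstack([cv2.resize(p["image"][b:b+80,a:a+80],(400,400),interpolation=cv2.INTER_CUBIC) for p,a,b in((S,240,140),(D,235,170))])
cv2.imwrite("pics/near.png",a[:,:,::-1]); save(W,"w6.png",scale=1.5)
```

```text
24.1 [0.5428 0.0183 0.1679] 0.026592714873035515 [-0.2028  0.4903 -1.5135]
```

View pics/near.png

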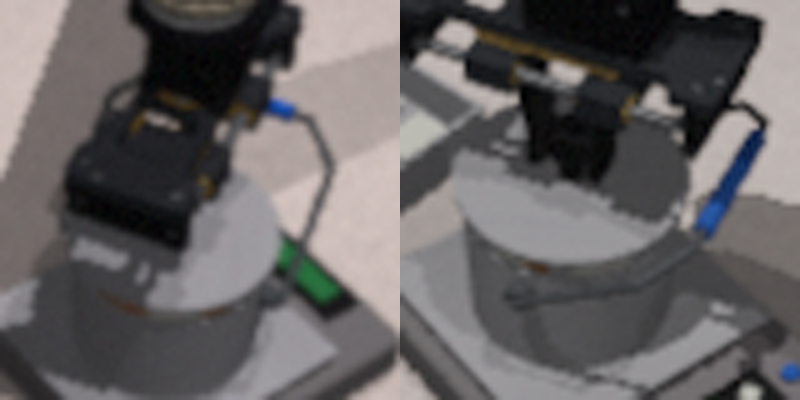

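View pics/w6.png

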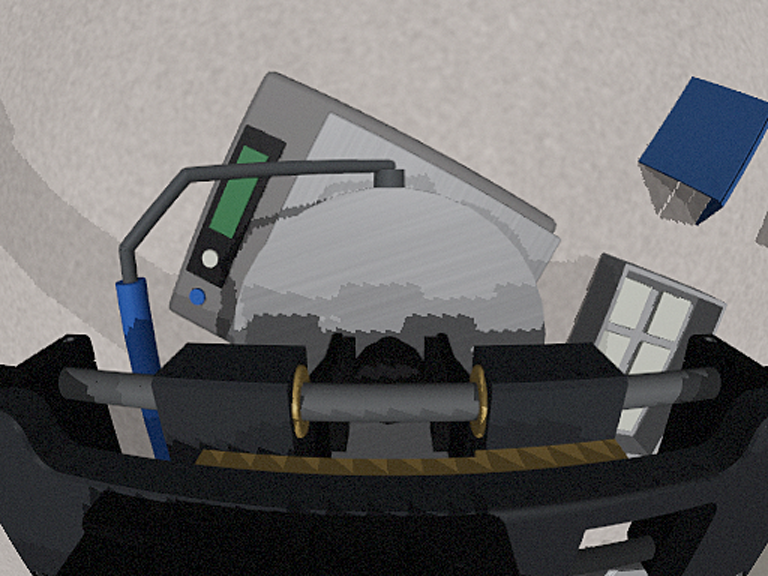

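Call:
servo_tool --steps '[[[-1, -0.0005, 0.002, -0.0008, 0], [-1, 0, 0.002, 0, 0], [-1, 0, 0.002, 0, 0], [-1, 0, 0.002, 0, 0], [-1, 0, 0, 0, 0]]]'

```text
time_s: 24.75
position: [0.5418, 0.0173, 0.1587]
orientation: [[0.944, -0.001, -0.33], [0.33, 0.0, 0.944], [-0.001, -1.0, 0.0]]
contact_force: [0.5, 0.7, -1.2]
gripper_width: 0.0269
```

Call:
servo_tool --steps '[[[-1, 0, 0.0015, 0, 0], [-1, 0, 0.0015, 0, 0], [-1, 0, 0, 0, 0]]]'

```text
time_s: 25.05
position: [0.542, 0.0173, 0.1559]
orientation: [[0.944, -0.0, -0.33], [0.33, -0.0, 0.944], [-0.0, -1.0, 0.0]]
contact_force: [0.1, 0.7, -1.2]
gripper_width: 0.027
```

Below 0.162 there's no rim contact, so the plug is in the mouth. I keep lowering.

Call:
servo_tool --steps '[[[-1, 0, 0.001, 0, 0], [-1, 0, 0, 0, 0]]]'

```text
time_s: 25.25
position: [0.542, 0.0173, 0.155]
orientation: [[0.944, -0.0, -0.33], [0.33, -0.0, 0.944], [-0.0, -1.0, -0.0]]
contact_force: [-0.8, 0.4, -1.5]
gripper_width: 0.0271
```

Call:
servo_tool --steps '[[[-1, 0, 0.001, 0, 0], [-1, 0, 0, 0, 0]]]'

```text
time_s: 25.45
position: [0.5422, 0.0174, 0.1544]
orientation: [[0.944, 0.0, -0.33], [0.33, -0.0, 0.944], [0.0, -1.0, -0.0]]
contact_force: [0.7, -0.6, 0.8]
gripper_width: 0.0268
```

Call:
servo_tool --steps '[[[-1, 0, 0.001, 0, 0], [-1, 0, 0, 0, 0]]]'

```text
time_s: 25.65
position: [0.5423, 0.0173, 0.1543]
orientation: [[0.944, 0.001, -0.33], [0.33, -0.001, 0.944], [0.0, -1.0, -0.001]]
contact_force: [-2.2, -0.8, 6.8]
gripper_width: 0.0272
```

Seated at TCP z 0.1543, against 0.1542 predicted. Next I relax, release and rise.

Call:
servo_tool --steps '[[[-1, 0, -0.001, 0, 0], [0, 0, 0, 0, 0], [0, 0, 0, 0, 0], [0, 0, 0, 0, 0], [0, 0, 0, 0, 0], [0, 0, -0.005, 0, 0], [0, 0, -0.01, 0, 0], [0, 0, -0.02, 0, 0], [0, 0, -0.035, 0, 0], [0, 0, -0.04, 0, 0], [0, 0, -0.03, 0, 0], [0, 0, 0, 0, 0]]]'

```text
time_s: 26.85
position: [0.5447, 0.0183, 0.2999]
orientation: [[0.944, 0.01, -0.33], [0.33, 0.0, 0.944], [0.01, -1.0, -0.003]]
contact_force: [0.0, -0.5, -0.9]
gripper_width: 0.0434
```

Call:
servo_tool --steps '[[[0, -0.02, -0.02, -0.015, 0], [0, -0.03, -0.02, -0.03, 0], [0, -0.03, 0, -0.035, 0], [0, -0.03, 0, -0.035, 0], [0, -0.02, 0, -0.03, 0], [0, -0.01, 0, -0.02, 0], [0, 0, 0, 0, 0], [0, 0, 0, 0, 0]]]'

```text
time_s: 27.65
position: [0.4642, -0.184, 0.334]
orientation: [[0.944, -0.0, -0.33], [0.33, 0.001, 0.944], [0.0, -1.0, 0.001]]
contact_force: [1.1, 0.7, -0.4]
gripper_width: 0.0434
```

Run:
```python
from fitw import *
s=status.read_state();print(s["time_s"],s["position"],s["gripper_width"],s["contact_force"])
S=cams.get_image("scene");D=cams.get_image("side");W=cams.get_image("wrist")
a=np.hstack([cv2.resize(p["image"][b:b+90,a:a+90],(400,400),interpolation=cv2.INTER_CUBIC) for p,a,b in((S,235,140),(D,230,165))])
cv2.imwrite("pics/fin.png",a[:,:,::-1]); save(S,"finS.png",scale=1.5)
meas(S,D,["pail_base","lid_knob","lid_under","bail_grip","bottle_mid","card_mid","tray_mid"])
for p,f in((S,0),(D,0),(W,1)): print([b[1:] for b in fitc(p,(.543,.015),[(.144,.068)],f)[:1]])
```

```text
27.65 [ 0.4642 -0.184   0.334 ] 0.04336855540958991 [ 1.1205  0.6788 -0.4487]
pail_base [ 0.5741 -0.4758 -0.018 ] [0.0045 0.0045] [174.3 153.6] [353.3 167.5] 0.9 0.88
lid_knob [0.6799 0.4176 0.0342] [0.0014 0.0014] [344.8 317. ] [128.9 285.2] 0.65 0.6
lid_knob [0.5434 0.0219 0.1825] [0.0026 0.0026] [275.2 179.1] [266.9 199.5] 0.56 0.95
lid_under [0.685  0.4227 0.0158] [0.0055 0.0055] [345.8 324.2] [130.1 287.3] 0.96 0.92
lid_under [0.542  0.018  0.1432] [0.0011 0.0011] [274.  187.2] [268.5 208.5] 0.87 0.94
bail_grip [ 0.4606 -0.0181  0.1851] [0.0033 0.0033] [283.3 158.7] [298.8 206.8] 0.78 0.55
bottle_mid [ 0.76   -0.2054  0.071 ] [0.0039 0.0039] [177.  199.5] [268.2 161. ] 0.58 0.89
card_mid [0.7579 0.2108 0.0339] [0.0067 0.0067] [269.2 285.3] [173.7 230.6] 0.68 0.92
tray_mid [0.7659 0.006  0.0145] [0.0009 0.0009] [220.5 249.7] [224.  199.9] 0.66 0.93
[(np.float64(0.544), np.float64(0.018000000000000013))]
[(np.float64(0.544), np.float64(0.01700000000000001))]
[(np.float64(0.542), np.float64(0.01700000000000001))]
```

View pics/fin.png

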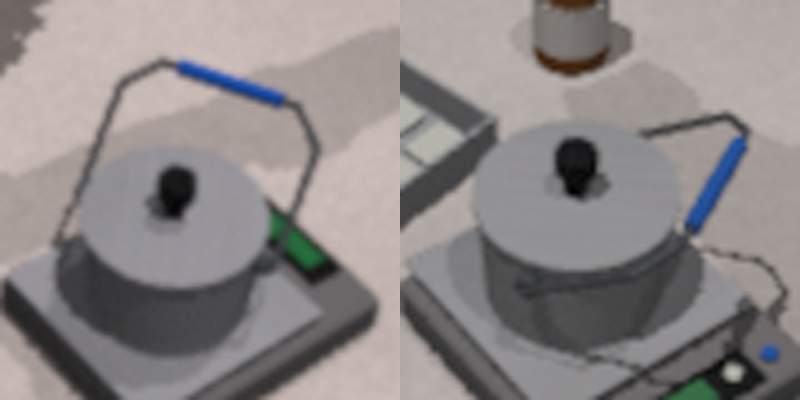

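View pics/finS.png

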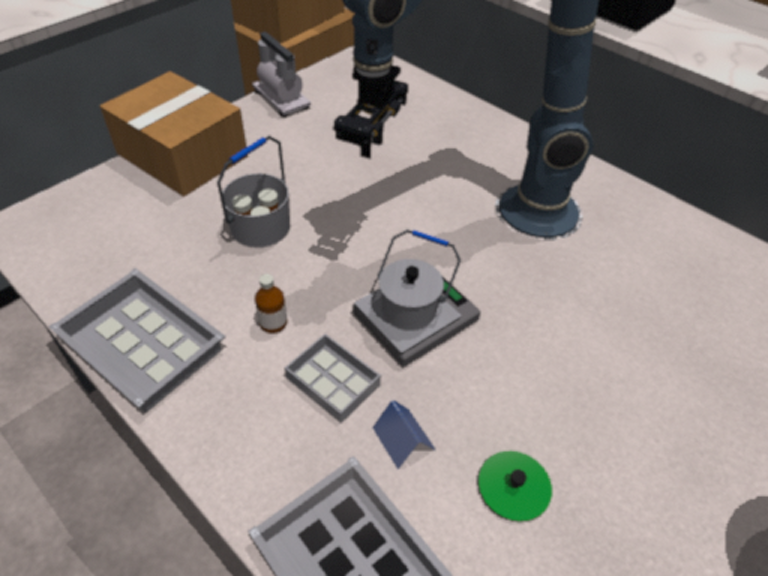

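The lid sits level on the pail (scene crop (175,215), side crop (575,195)), the bail is folded, and the bottle, card and tray have not moved. The gripper is clear, so I'm handing in.

```bash
python3 -c "
from workcell import r
print(r.hand_in())"
```

```text
the job is handed in; nothing more can be done
None
```

I did the job as asked and handed it in at about 28 s. I lifted the small pail by its bail and stood it on the middle of the pan. I let go only after folding the bail down to the pail's -x side, then set the steel lid on the rim.

- **Lid:** it stopped at TCP z 0.1543, against 0.1542 predicted for full seating. It looks level and concentric in both fixed cameras. Lid-edge fits from the three cameras put it at (0.542–0.544, 0.017–0.018), against a rim estimate of (0.542, 0.017).
- **Pail:** before the lid went on, it measured within about 4 mm of the pan centre (0.543, 0.0155).
- **Bystanders:** the bottle, card and tray are where they started, within the measurement scatter of about 10 mm, and look untouched. The gripper is clear of everything.
- **Disagreements:** single-camera estimates differed by up to 10 mm for the lid at the start and 6 mm for the rim. I settled both with the wrist camera. The network read the lid knob 11 mm too high at the end, while its lid_under point came out 3 mm from the seated height. In the last pictures the network did not report the small pail's base.

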